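Hang the missing bottle arm and lay the half bottle

ROBOT

A 6-joint arm with a two-finger parallel gripper is mounted at the origin on the work surface. World frame = base frame: x ahead of the robot, y to its left, z up, the work surface at z = 0. Lengths are in mm, angles in rad, forces in N, time in s.
With the tool pointing down it reaches from about 275 to 750 mm from the base axis. Payload 10.2 kg.
Tool frame: the origin (TCP) lies at the very end of the fingers, on their centre line; the grasp point (between the pads) lies 19 mm behind it; z points along the fingers, y is the line along which they close (so a half turn about z gives the same grasp; the last joint's range is limited). The gripper opens to 85 mm and grips with 20 to 120 N. Pads are 22 mm wide; open, the fingers measure 114 mm over their backs; the gripper's body (76 mm by 85 mm) begins 54 mm behind the grasp point. The pads swing forward as they close: fully open they stand 13 mm farther back than shut.
Start: joints at [-1.558, 0.313, 1.498, -0, 1.331, -0.223], TCP at [122.637, -510.481, 231.294] pointing down, gripper open.
Joint ranges: [-2.94, 2.94], [-0.97, 2.17], [0.19, 2.56], [-1.23, 4.37], [0.02, 3.11], [-2.88, 2.88]. Speed limits (rad/s): [2.39, 2.39, 3.01, 3.14, 3.14, 3.14].

INTERFACE

Orientations are given as a unit quaternion [w, x, y, z].
In Python, from rig import ctrl gives the robot as it stands.
- The arm moves only by the tool step_arm, never from a script. Its argument "increments" is a list of rows, each a list of 3 entries, a list of its own where there are three numbers: the shift along the tool's x, y, z in cm, then the turn, a rotation vector about the tool's x, y, z in degrees, then the opening in per cent of the stroke, from 0 (shut) to 100 (fully open). A call has 1 to 8 rows; each row is the pose to reach, as a shift and turn from the pose commanded when the call began, along the tool's axes at that moment; what a row does not reach only later rows make up. A row lasts 1/8 s, in which the tool goes at most 62.5 mm and 10.7 degrees, less where a joint would pass 70% of its speed; a pose out of reach is approached as far as the arm can. A call with a gripper value outside its range is refused whole. The fingers move at their own pace and stop on an object; "squeeze" is the grip in N (left out, the last holds). Time passes only in rows, so rows that repeat a pose let the fingers close. It gives the time, the measured TCP pose, the force, the opening and the grip force at its end, in the units of the state.
- ctrl.sense(): the state, without advancing time (a new reading comes with each control period).
- ctrl.capture(name): name is "side" or "top"; returns a dict with "img" (420x560x3 uint8, red, green, blue), "fx", "fy", "cx", "cy" (pixels), "extrinsics" (4x4, takes a point from camera to world coordinates). Camera axes: x right, y down, z forward; pixel columns grow to the right and rows downward; lengths in mm; the calibration is good to about 2 mm. A picture is of the moment at which its call begins. There is no depth.
- ctrl.finish_job(): hands the job in; it is judged then, once.
The state is a dict: "time_s": time; "joints": joint angles; "dq": joint speeds; "tau": joint torques, N m; "eef_pos": TCP position; "ee_rot": TCP orientation; "force": force on the tool from outside, world axes, zero at the start; "wrist_torque": the same for the moment, N m; "grip_width": opening from 0.0 (shut) to 1.0 (fully open); "grip_force": force on a finger pad.
Only numpy, scipy, OpenCV 4.12 (cv2) and the standard library are available. Lean on these libraries where they do the work, as an engineer would, in place of code of your own. Each camera call takes 0.05 s, during which the arm holds its last target. There are 200 camera calls.

TASK

Finish the bottle display: hook the loose steel arm into the slots of the bare upright, level with the arm already on the other upright, and press it down until it locks fully home. Then lift the half bottle off its wooden rest and lay it gently across the two saddles, level, with both arms under the straight part of its body. Leave the other things on the bench where they stand.

Things in the scene. Friction and masses are not known exactly. Their poses are not given: they have to be found in the camera images.
- bracket: The loose display arm, dark steel, about 0.28 kg, standing on the bench on its tube: a tube 150 mm long, 20 wide, 30 high; at its hooked end a blade 5 mm thick, 20 deep, rising to 64 mm above the tube's underside, with two hooks one over the other. Origin: underside of the tube, mid width, at the hooked end. +x: the way the hooks point (the tube runs to -x); z up.
- bracket_grip (a point): On the loose arm: mid width of the tube, 56 mm from the hooked end, 18 mm above its underside. The tube is bare there for gripping across its 20 mm width, from 25 to 78 mm from the hooked end; farther out is the saddle.
- bracket_hook (a point): On the loose arm: end of the upper hook, 5 mm thick. Each hook is a shank 8 mm high, its end 11.5 mm beyond the tube's end face, with a finger hanging 12 mm below the shank's underside; 5.5 mm is free between that finger and the tube's end plane. Shank undersides lie 14 and 54 mm above the tube's underside. This point: 11.5 mm beyond the tube's end, 58 above its underside.
- bracket_saddle (a point): On the loose arm: valley of the rubber-lined V saddle on the tube's top, 30 degrees a side, 20 mm wide: 110 mm from the hooked end, 34 mm above the tube's underside. The V's tips are 51 mm high, 81 and 139 mm from the hooked end.
- bare_upright: Upright without an arm: dark steel C-channel 30 mm wide, 25 deep, 217 tall, open at the back, on the stand's 18 mm base; its slotted face, 4 mm thick, looks to the robot. Four slots over one another, 10 wide, 26 high, undersides 56, 96, 136 and 176 mm above its foot; behind each lower edge a sprung wire rung. Origin: foot of the slotted face, mid width; +x into the face, z up.
- armed_upright: The same upright with an identical arm already locked in its two top slots. Origin and axes as for the bare one; the two stand side by side, 90 mm between centres, either one on the left.
- mount (a point): Where the loose arm's origin lies when locked home in the bare upright's two top slots: mid width, in the face's plane, 122 mm above the foot; axes are the upright's and then the arm's. It enters 12 to 18 mm higher (15 is mid), 2.5 mm play to each side, until flush; then down, the rungs snapping over the hooks in the last 10 mm: 5 to 12 N, pressed near the upright; its weight alone will not do it. Locked arms droop about 2 degrees.
- stand: The display stand: fixed wooden base 200 x 200 x 18 mm that carries both uprights. Origin: on the bench, midway below the two slotted faces. +x away from the robot (the arms point to -x), y along the row of uprights.
- cradle (a point): Where the bottle's origin should lie in the end: midway between the two saddles, 112 mm in front of the slotted faces, at the height of the axis of the lying bottle (63 mm above the mount point). Axes as the stand's: the bottle lies along y, neck either way, both arms under its straight body.
- half_bottle: Full half bottle of wine, dark green glass, about 0.7 kg, lying on the wooden rest: straight body 58 mm across and 155 long, then shoulder and a 27 mm neck with black capsule, 240 long in all; paper label round the body. Origin: on its axis, 80 mm from its base, within 10 mm of its centre of mass. x: along the axis towards the neck. It may be rolled any way about its axis.
- rest: Low wooden bottle rest, fixed, 170 x 75 mm, with two round 12 mm rails 40 mm apart along its x, their tops 30 mm above the bench; the bottle lies along them, its axis 53 mm above the bench. Origin: centre of the underside.
- tall_bottle: Bystander: tall standing wine bottle, 74 mm across, 307 tall. Origin: centre of its base.
- upright_half: Bystander: standing amber half bottle, 58 mm across, 240 tall. Origin: centre of its base.
- wine_glass: Bystander: stemmed wine glass, 78 mm across, 174 tall. Origin: centre of its foot.
- spirit_level: Bystander: aluminium spirit level 230 x 20 x 40 mm lying along its y. Origin: centre of its underside.
- mallet: Bystander: rubber mallet lying flat, head 50 mm thick and 75 long at the origin, wooden handle 200 long towards its -x.
- corkscrew: Bystander: folded waiter's corkscrew 105 x 20 x 16 mm. Origin: centre of its underside.
Mind the look-alikes: they are no part of the job. What is shaped like the bracket but green or red is not meant.

How it is judged:
By the outcome, as a careful person would: the job done as asked, in the order asked, and still so for the second after the job is handed in, with the robot touching nothing.
It also fails if it takes over 72 s, if anything falls off the work surface, if the arm or the gripper's body presses on something with over 40 N, if the wrist force passes 120 N, or if a joint passes its speed limit or range.

## Working session

There is one attempt and no reset: what is moved stays moved. The work goes in short steps, Python scripts to look and compute and a tool call to move; the robot and the scene stay as the last step left them, time stands still between calls to the robot, and variables do not carry over. Pictures are saved under pics/ and viewed, at most 10 in all, crops included, and the job is handed in when it is done.

Besides the shell and the picture viewer there is one more tool, called by a JSON object that holds its "api" and its "payload", one argument or row to a line. step_arm: Moves the arm, as the interface text tells. Its arguments: {"type":"object","properties":{"increments":{"type":"array"},"squeeze":{"type":"number"}},"required":["increments"]}

```bash
mkdir -p pics; ls; python3 - <<'E'
from rig import ctrl
import cv2,numpy as np
s=ctrl.sense(); print({k:np.round(v,3) for k,v in s.items()})
for n in("side","top"):
    c=ctrl.capture(n); cv2.imwrite(f"pics/{n}0.png",cv2.resize(c["img"][:,:,::-1],(784,588),interpolation=cv2.INTER_CUBIC))
    print(n,c["fx"],c["fy"],c["cx"],c["cy"],np.round(c["extrinsics"],4).tolist())
E
```

```text
pics
{'time_s': np.float64(0.0), 'joints': array([-1.558,  0.313,  1.498,  0.   ,  1.331, -0.223]), 'dq': array([ 0.001, -0.   ,  0.   ,  0.001,  0.   ,  0.001]), 'tau': array([ 2.0000e-03, -4.1226e+01, -2.5974e+01, -0.0000e+00,  4.0000e-03,
       -0.0000e+00]), 'eef_pos': array([ 122.644, -510.218,  230.736]), 'ee_rot': array([-0.001,  0.993,  0.118,  0.   ]), 'force': array([ 0.298, -0.65 ,  0.426]), 'wrist_torque': array([-0.036, -0.035,  0.047]), 'grip_force': np.float64(0.0), 'grip_width': np.float64(1.001)}
side 474.39655330893 474.39655330893 278.25377119922865 203.85863470565423 [[0.8392, -0.4121, 0.3548, -89.3081], [-0.5435, -0.6563, 0.5234, -828.8226], [0.0171, -0.6321, -0.7747, 1339.4677], [0.0, 0.0, 0.0, 1.0]]
top 535.1530809990065 535.1530809990065 281.64715467559057 204.4371086869198 [[0.0236, -0.9974, 0.0682, 344.4613], [-0.9996, -0.0225, 0.0165, -21.7891], [-0.0149, -0.0686, -0.9975, 1599.2555], [0.0, 0.0, 0.0, 1.0]]
```

View pics/top0.png

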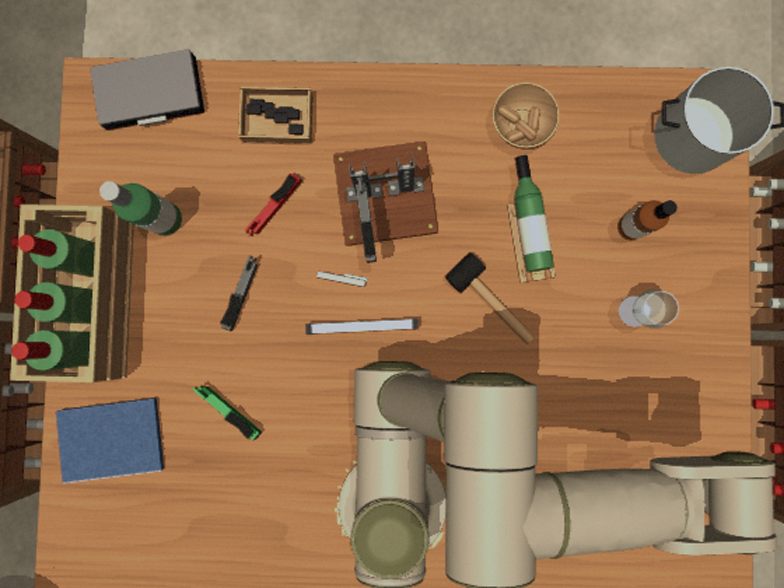

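View pics/side0.png

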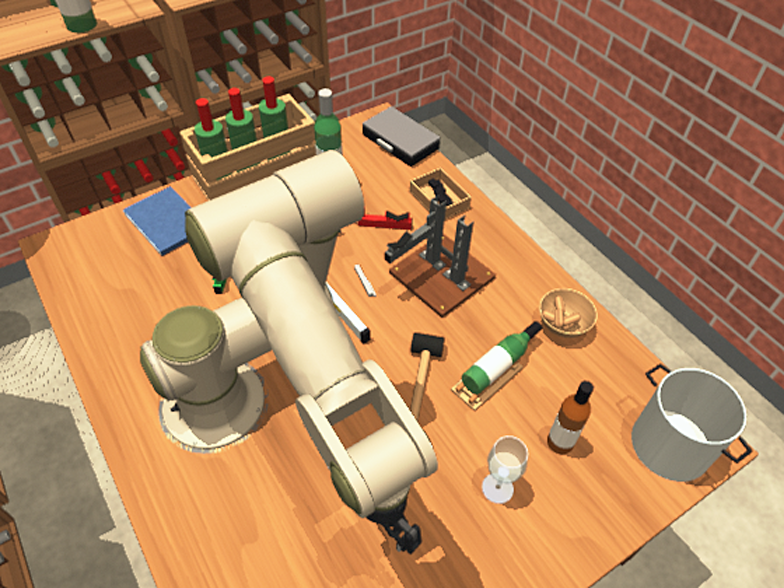

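The top view shows the bare upright at about (405,175) and the armed one at (358,185). The loose dark arm is at (238,292) and the half bottle at (533,215). The side view has the stand at (445,245) and the bottle at (500,360), but the robot hides the loose arm. I'll zoom in for detail.

```bash
cat > h.py <<'E'
import numpy as np,cv2
from rig import ctrl
from scipy.spatial.transform import Rotation as R
def ray(c,u,v,z):
    E=c["extrinsics"]; d=E[:3,:3]@[(u-c["cx"])/c["fx"],(v-c["cy"])/c["fy"],1]; o=E[:3,3]
    return o+d*(z-o[2])/d[2]
def proj(c,p):
    E=c["extrinsics"]; q=(np.atleast_2d(p)-E[:3,3])@E[:3,:3]
    return q[:,:2]/q[:,2:]*[c["fx"],c["fy"]]+[c["cx"],c["cy"]]
def crop(c,u0,v0,w,h,s): return cv2.resize(c["img"][v0:v0+h,u0:u0+w,::-1],None,fx=s,fy=s,interpolation=cv2.INTER_CUBIC)
E
python3 - <<'E'
from h import *
c=ctrl.capture("top"); d=ctrl.capture("side")
a=crop(c,150,175,50,65,6)      #300x390 bracket
b=crop(c,232,97,84,96,5)[:,:]  #420x480 stand
M=np.zeros((600,800,3),np.uint8); M[:390,:300]=a; M[:480,310:730]=b
cv2.imwrite("pics/m1.png",M)
a=crop(c,355,105,50,100,6); b=crop(d,270,130,90,100,5)
M=np.zeros((600,800,3),np.uint8); M[:600,:300]=a; M[:500,310:760]=b
cv2.imwrite("pics/m2.png",M)
E
```

```text
(no output)
```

View pics/m1.png

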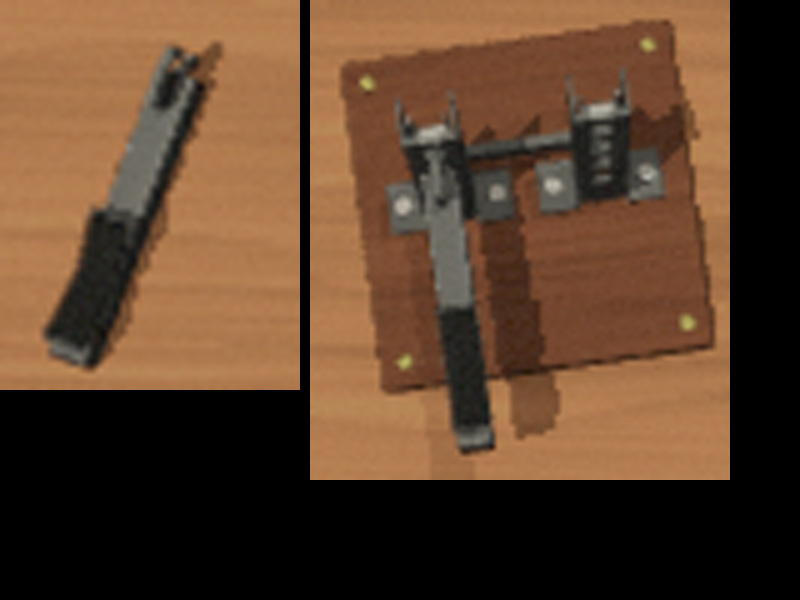

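View pics/m2.png

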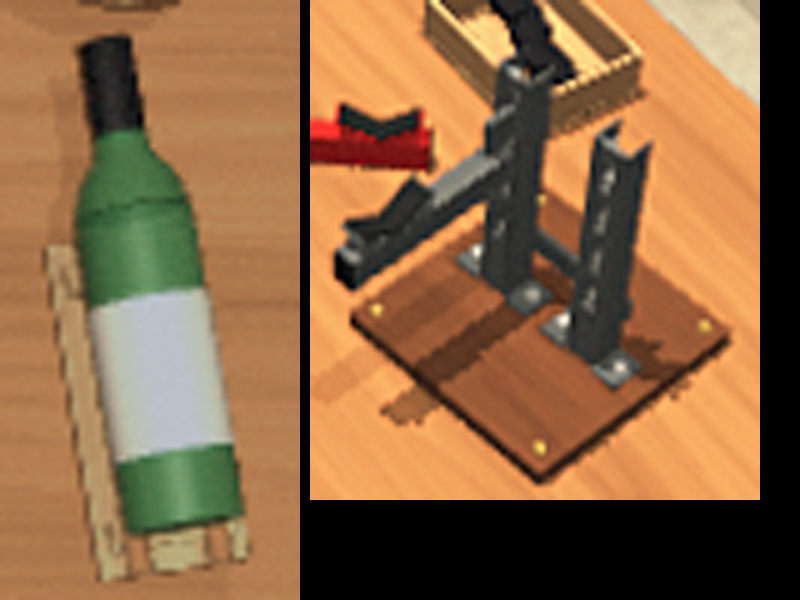

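```bash
cat > est.py <<'E'
from h import *
def px(x,y,ox,u0,v0,s): return (x-ox+.5)/s-.5+u0,(y+.5)/s-.5+v0
E
python3 - <<'E'
from est import *
c=ctrl.capture("top"); d=ctrl.capture("side")
np.set_printoptions(precision=1,suppress=True)
C=np.array([ray(c,*px(x,y,310,232,97,5),18)[:2] for x,y in[(342,63),(672,22),(714,346),(385,390)]])
print("base",C,[np.linalg.norm(C[i]-C[i-1]) for i in range(4)],"ctr",C.mean(0))
e=(C[0]-C[3])+(C[1]-C[2]); f=(C[0]-C[1])+(C[3]-C[2]); yaw=np.arctan2(e[1]-f[0],e[0]+f[1]); print("yaw",np.degrees(yaw))
# same in side view
C2=np.array([ray(d,*px(x,y,310,270,130,5),18)[:2] for x,y in[(352,318),(541,472),(728,330)]]); print("side corners BL,BR,TR",C2)
# upright tops: flange tips/face
for n,p in dict(bareface=[(578,117),(628,112)],bareflange=[(570,76),(622,70)],armflange=[(399,102),(452,95)]).items():
    print(n,np.array([ray(c,*px(*q,310,232,97,5),235)[:2] for q in p]))
print("side bare top: flangeL,faceL?,flangeR",np.array([ray(d,*px(*q,310,270,130,5),235)[:2] for q in[(616,122),(598,135),(633,160),(651,145)]]))
B=np.array([ray(c,*px(x,y,0,355,105,6),53)[:2] for x,y in[(188,524),(105,41)]]);print("bottle",B,np.linalg.norm(B[0]-B[1]))
Q=np.array([ray(c,*px(x,y,0,150,175,6),30)[:2] for x,y in[(72,345),(182,82),(110,205),(148,217)]]);print("bracket far,hooked top30",Q,np.linalg.norm(Q[0]-Q[1]))
E
```

```text
base [[736.2 142.1]
 [765.1 -55.4]
 [569.8 -84.4]
 [539.2 110.7]] [np.float64(199.4330742155392), np.float64(199.6072501550984), np.float64(197.40241944369433), np.float64(197.51881775310258)] ctr [652.6  28.3]
yaw 8.683794691894176
side corners BL,BR,TR [[542.5 106.8]
 [577.4 -81.5]
 [769.5 -49.2]]
bareface [[656.6  -3.3]
 [659.7 -29. ]]
bareflange [[678.    1.4]
 [681.6 -25.5]]
armflange [[662.6  89.5]
 [666.8  62.2]]
side bare top: flangeL,faceL?,flangeR [[678.5   3.3]
 [661.2  -0.1]
 [666.8 -30.6]
 [685.1 -25.9]]
bottle [[ 493.3 -297. ]
 [ 728.7 -254.2]] 239.28233193429205
bracket far,hooked top30 [[362.4 355. ]
 [492.9 305.8]
 [431.5 339. ]
 [426.  320.1]] 139.51622055540722
```

```bash
cat >> est.py <<'E'
def T(x,y,z,yaw): 
    M=np.eye(4);M[:3,:3]=R.from_euler('z',yaw,degrees=True).as_matrix();M[:3,3]=x,y,z;return M
def box(x0,x1,y0,y1,z0,z1):
    P=[(x,y,z) for x in(x0,x1) for y in(y0,y1) for z in(z0,z1)]
    return [(P[i],P[j]) for i in range(8) for j in range(i) if sum(a!=b for a,b in zip(P[i],P[j]))==1]
UP=box(0,25,-15,15,0,217)+box(0,0,-5,5,176,202)+box(0,0,-5,5,56,82)
BR=box(-150,0,-10,10,0,30)+box(-20,0,-2.5,2.5,30,64)+box(-81,-81,-10,10,30,51)+box(-139,-139,-10,10,30,51)
def over(c,u0,v0,w,h,s,things):
    I=crop(c,u0,v0,w,h,s)
    for M,L,col in things:
        for a,b in L:
            q=proj(c,[M[:3,:3]@a+M[:3,3],M[:3,:3]@b+M[:3,3]]); q=((q-[u0,v0]+.5)*s-.5)
            cv2.line(I,*[tuple(int(round(t*16)) for t in k) for k in q],col,1,cv2.LINE_AA,4)
    return I
E
python3 - <<'E'
from est import *
c=ctrl.capture("top"); d=ctrl.capture("side")
m=T(500.5,303,0,-20.7); u=T(657.5,-15.6,18,8.8); a=T(657.5-13.8,-15.6+88.9,18,8.8)
M=np.zeros((600,800,3),np.uint8)
M[:325,:250]=over(c,150,175,50,65,5,[(m,BR,(0,255,255))])
M[:400,260:520]=over(c,245,110,65,100,4,[(u,UP,(0,255,255)),(a,UP,(0,255,255)),(T(a[0,3],a[1,3],140,8.8),BR,(255,255,0))])
M[:500,530:790]=over(d,300,138,52,100,5,[(u,UP,(0,255,255)),(a,UP,(0,255,255))])
cv2.imwrite("pics/m3.png",M)
E
```

```text
(no output)
```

View pics/m3.png

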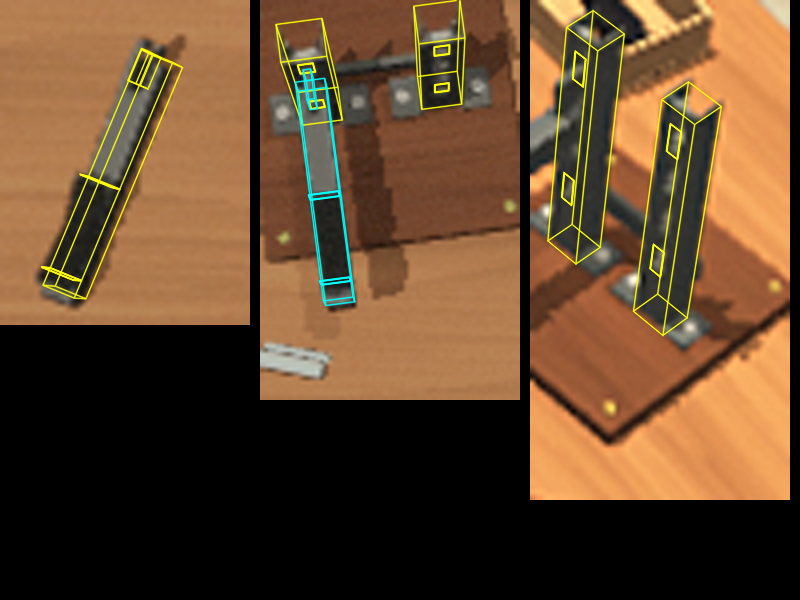

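Both uprights match the wireframe within about 1 px. The loose arm needs its yaw changed to about -18° and its far end moved about 4 mm lower. I'll move above it, which also uncovers it for the side camera.

```bash
cat >> h.py <<'E'
def goal(x,y,z,yaw,pitch=0,roll=0):
    "shift cm and rotvec deg in tool axes; yaw = heading of tool x, tool down"
    s=ctrl.sense(); w=s["ee_rot"]; A=R.from_quat([w[1],w[2],w[3],w[0]])
    B=R.from_euler('ZYX',[yaw,pitch,roll],degrees=True)*R.from_euler('x',180,degrees=True)
    d=A.inv().apply(np.array([x,y,z])-s["eef_pos"])/10; r=(A.inv()*B).as_rotvec(degrees=True)
    print("shift",np.round(d,2),"rot",np.round(r,1),"rows>=",np.ceil(max(np.linalg.norm(d)/6.25,np.linalg.norm(r)/10.7)),"t",s["time_s"],"pos",np.round(s["eef_pos"],1),"F",np.round(s["force"],1),"grip",np.round([s["grip_width"],s["grip_force"]],2))
E
python3 -c "
from h import *
goal(300,-150,231,90);goal(446,329,150,161.7)"
```

```text
shift [ 2.567e+01 -3.090e+01  3.000e-02] rot [ -0.   -0.  -76.5] rows>= 8.0 t 0.4 pos [ 122.6 -510.4  231.2] F [-0.2  0.4  0.1] grip [1. 0.]
shift [ 51.05 -74.07   8.14] rot [  -0.    -0.  -148.2] rows>= 15.0 t 0.4 pos [ 122.6 -510.4  231.2] F [-0.2  0.4  0.1] grip [1. 0.]
```

{"api": "step_arm", "payload": {
  "increments": [
    [[25.7, -30.9, 0], [0, 0, -76], 100],
    [[25.7, -30.9, 0], [0, 0, -76], 100],
    [[25.7, -30.9, 0], [0, 0, -76], 100],
    [[25.7, -30.9, 0], [0, 0, -76], 100],
    [[25.7, -30.9, 0], [0, 0, -76], 100],
    [[25.7, -30.9, 0], [0, 0, -76], 100],
    [[25.7, -30.9, 0], [0, 0, -76], 100],
    [[25.7, -30.9, 0], [0, 0, -76], 100]
  ]
}}

```text
time_s: 1.4
eef_pos: [300.7, -148.8, 231.5]
ee_rot: [0.0, 0.709, 0.706, 0.0]
force: [-0.1, 0.5, -0.0]
grip_width: 1.001
grip_force: 0.0
```

```bash
python3 -c "
from h import *
goal(400,280,180,161.7)"
```

```text
shift [42.92  9.74  5.13] rot [  0.    0.  -71.9] rows>= 8.0 t 1.4 pos [ 300.7 -148.8  231.5] F [-0.1  0.5 -0. ] grip [1. 0.]
```

{"api": "step_arm", "payload": {
  "increments": [
    [[35, 3, 3], [0, 0, -72], 100],
    [[35, 3, 3], [0, 0, -72], 100],
    [[35, 3, 3], [0, 0, -72], 100],
    [[35, 3, 3], [0, 0, -72], 100],
    [[35, 3, 3], [0, 0, -72], 100],
    [[35, 3, 3], [0, 0, -72], 100],
    [[35, 3, 3], [0, 0, -72], 100]
  ]
}}

```text
time_s: 2.28
eef_pos: [333.6, 201.0, 200.8]
ee_rot: [-0.0, 0.158, 0.987, -0.0]
force: [-0.3, 0.3, -0.3]
grip_width: 1.001
grip_force: 0.0
```

```bash
python3 - <<'E'
from est import *
c=ctrl.capture("top"); d=ctrl.capture("side")
m=T(499,311,0,-18.3); q=proj(d,[[450,327,15]])[0]; print(q)
M=np.zeros((600,800,3),np.uint8)
M[:520,:400]=over(c,150,175,50,65,8,[(m,BR,(0,255,255))])
u,v=int(q[0])-25,int(q[1])-30
M[:600,410:790]=over(d,u,v,47,75,8,[(m,BR,(0,255,255))])[:600,:380]
cv2.imwrite("pics/m4.png",M)
goal(446,328.6,80,161.7)
E
```

```text
[226.64286404 166.48508075]Traceback (most recent call last):
  File "<stdin>", line 7, in <module>
ValueError: could not broadcast input array from shape (600,376,3) into shape (600,380,3)
```

```bash
python3 - <<'E'
from est import *
c=ctrl.capture("top"); d=ctrl.capture("side")
m=T(499,311,0,-18.3)
M=np.zeros((600,800,3),np.uint8)
M[:520,:400]=over(c,150,175,50,65,8,[(m,BR,(0,255,255))])
M[:600,410:786]=over(d,200,130,47,75,8,[(m,BR,(0,255,255))])
cv2.imwrite("pics/m4.png",M)
goal(446,328.6,80,161.7)
E
```

```text
shift [-6.45 15.88 12.13] rot [-0.   0.  -0.5] rows>= 4.0 t 2.475 pos [333.8 199.  201.3] F [ 0.6 -0.3 -0.2] grip [1. 0.]
```

View pics/m4.png

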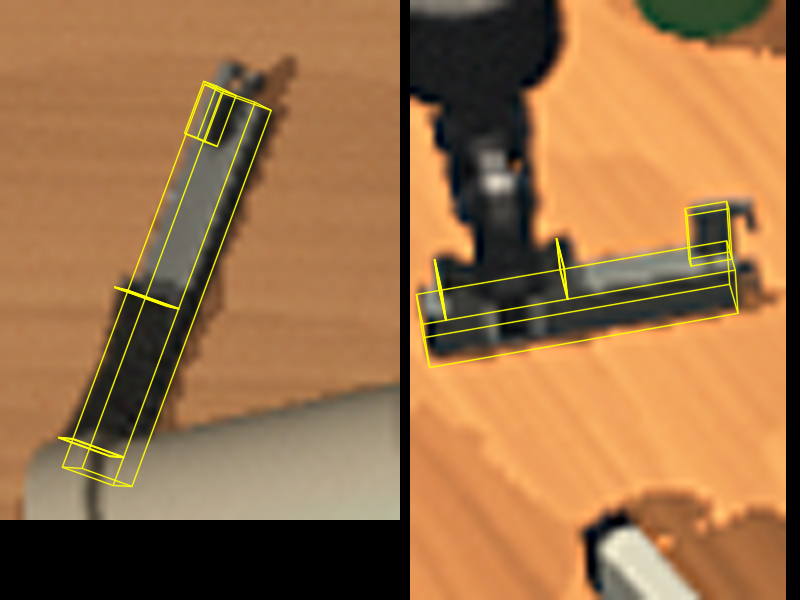

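The wireframe fits in both views, with the loose arm about 2.5 mm further along its own axis. So its origin is near (501.5, 310), yaw -18.3, and the grip point near (448, 328).

{"api": "step_arm", "payload": {
  "increments": [
    [[-6.8, 15.8, 5], [0, 0, 0], 70],
    [[-6.8, 15.8, 10], [0, 0, 0], 70],
    [[-6.8, 15.8, 12], [0, 0, 0], 70],
    [[-6.8, 15.8, 12], [0, 0, 0], 70],
    [[-6.8, 15.8, 12], [0, 0, 0], 70]
  ]
}}

```text
time_s: 3.1
eef_pos: [448.1, 327.2, 79.8]
ee_rot: [-0.001, 0.162, 0.987, -0.001]
force: [-0.1, -0.8, 1.0]
grip_width: 0.701
grip_force: 0.0
```

```bash
python3 -c "
from h import *
goal(448.3,327.8,4,161.7)"
```

```text
shift [-0.02  0.07  7.58] rot [-0.1 -0.1 -0.4] rows>= 2.0 t 3.1 pos [448.1 327.2  79.8] F [-0.1 -0.8  1. ] grip [0.7 0. ]
```

{"api": "step_arm", "payload": {
  "increments": [
    [[0, 0, 4], [0, 0, 0], 70],
    [[0, 0, 7.5], [0, 0, 0], 70],
    [[0, 0, 7.5], [0, 0, 0], 70],
    [[0, 0, 7.5], [0, 0, 0], 0],
    [[0, 0, 7.5], [0, 0, 0], 0],
    [[0, 0, 7.5], [0, 0, 0], 0],
    [[0, 0, 7.5], [0, 0, 0], 0],
    [[0, 0, 7.5], [0, 0, 0], 0]
  ],
  "squeeze": 80
}}

```text
time_s: 4.1
eef_pos: [448.9, 328.4, 8.3]
ee_rot: [0.001, 0.161, 0.987, 0.001]
force: [-0.9, -0.1, 7.7]
grip_width: 0.217
grip_force: 79.3
```

{"api": "step_arm", "payload": {
  "increments": [
    [[0, 0, -2], [0, 0, 0], 0],
    [[0, 0, -6], [0, 0, 0], 0],
    [[0, 0, -12], [0, 0, 0], 0],
    [[0, 0, -18], [0, 0, 0], 0],
    [[0, 0, -22], [0, 0, 0], 0],
    [[0, 0, -22], [0, 0, 0], 0]
  ]
}}

```text
time_s: 4.85
eef_pos: [448.7, 328.4, 229.7]
ee_rot: [0.003, 0.161, 0.987, 0.002]
force: [-0.6, -0.2, -3.2]
grip_width: 0.213
grip_force: 78.7
```

```bash
python3 -c "
from h import *
goal(460,-46,200,188.8)"
```

```text
shift [-12.93 -35.16   2.88] rot [  0.2   0.3 -27.3] rows>= 7.0 t 4.85 pos [448.7 328.4 229.7] F [-0.6 -0.2 -3.2] grip [ 0.21 78.73]
```

{"api": "step_arm", "payload": {
  "increments": [
    [[-12.9, -35.2, 0], [0, 0, -27.3], 0],
    [[-12.9, -35.2, 0], [0, 0, -27.3], 0],
    [[-12.9, -35.2, 0], [0, 0, -27.3], 0],
    [[-12.9, -35.2, 0], [0, 0, -27.3], 0],
    [[-12.9, -35.2, 0], [0, 0, -27.3], 0],
    [[-12.9, -35.2, 0], [0, 0, -27.3], 0],
    [[-12.9, -35.2, 0], [0, 0, -27.3], 0],
    [[-12.9, -35.2, 3], [0, 0, -27.3], 0]
  ]
}}

```text
time_s: 5.85
eef_pos: [459.0, -47.6, 196.2]
ee_rot: [0.001, -0.076, 0.997, -0.0]
force: [0.3, 0.5, -3.3]
grip_width: 0.217
grip_force: 79.4
```

```bash
python3 -c "
from h import *
goal(565,-29.8,163,188.8)"
```

```text
shift [-10.74   0.15   3.34] rot [-0.   0.1 -0.1] rows>= 2.0 t 5.85 pos [459.  -47.6 196.2] F [ 0.3  0.5 -3.3] grip [ 0.22 79.35]
```

{"api": "step_arm", "payload": {
  "increments": [
    [[-3, 0, 1.7], [0, 0, 0], 0],
    [[-7, 0.1, 3.3], [0, 0, 0], 0],
    [[-10.7, 0.1, 3.3], [0, 0, 0], 0],
    [[-10.7, 0.1, 3.3], [0, 0, 0], 0],
    [[-10.7, 0.1, 3.3], [0, 0, 0], 0]
  ]
}}

```text
time_s: 6.48
eef_pos: [563.3, -28.6, 162.3]
ee_rot: [-0.001, -0.077, 0.997, 0.0]
force: [-0.5, -0.6, -3.3]
grip_width: 0.217
grip_force: 79.3
```

```bash
cat > look.py <<'E'
from est import *
import sys
def look(name,off=56,dz=8,dz_b=None,uv=(657.5,-15.6)):
    s=ctrl.sense(); p=s["eef_pos"]; w=s["ee_rot"]; A=R.from_quat([w[1],w[2],w[3],w[0]])
    M=np.eye(4); M[:3,:3]=(A*R.from_euler('y',180,degrees=True)).as_matrix()
    M[:3,3]=p+M[:3,:3]@[off,0,-dz]
    c=ctrl.capture("top"); d=ctrl.capture("side"); u=T(*uv,18,8.8)
    I=np.zeros((600,800,3),np.uint8)
    L=[(u,UP,(0,255,255)),(M,BR,(255,255,0))]
    a=over(c,250,110,60,75,6.5,L)[:,:390]; I[:a.shape[0],:390]=a
    b=over(d,290,140,57,85,7,L)[:600,:399]; I[:b.shape[0],400:400+b.shape[1]]=b
    cv2.imwrite(name,I)
    print("origin",np.round(M[:3,3],1),"in upright",np.round(np.linalg.inv(u)@M[:,3],1)[:3],np.round(p,1),np.round(s["force"],1),s["time_s"])
E
python3 -c "
from look import *
look('pics/m5.png')"
```

```text
origin [618.6 -20.  154.2] in upright [-39.1   1.6 136.2] [563.3 -28.6 162.3] [-0.5 -0.6 -3.3] 6.475
```

View pics/m5.png

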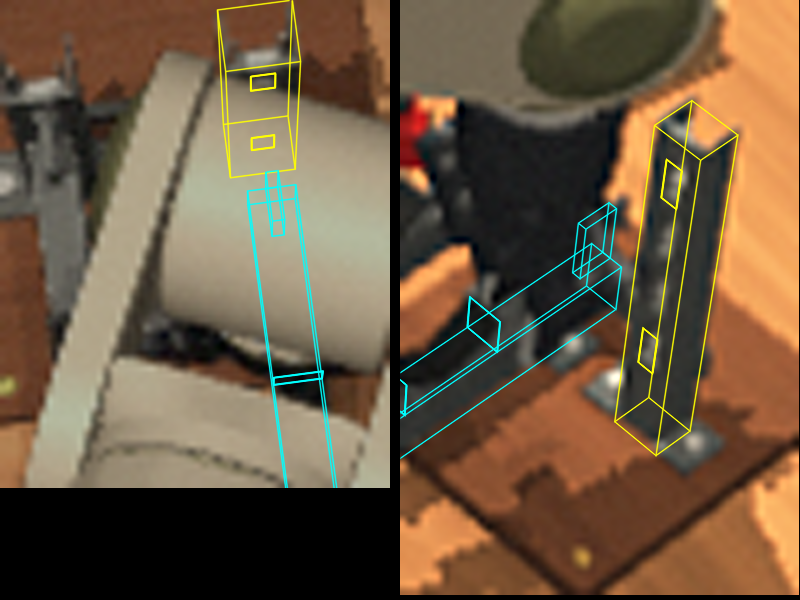

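The side view shows the arm's blade and hooks where the kinematics put them, at (600,235), about 39 mm in front of the face. I'll shift 1.6 mm sideways and 1 mm up, then advance.

{"api": "step_arm", "payload": {
  "increments": [
    [[-1, -0.16, -0.1], [0, 0, 0], 0],
    [[-2, -0.16, -0.1], [0, 0, 0], 0],
    [[-2.4, -0.16, -0.1], [0, 0, 0], 0],
    [[-2.6, -0.16, -0.1], [0, 0, 0], 0],
    [[-2.8, -0.16, -0.1], [0, 0, 0], 0],
    [[-3.0, -0.16, -0.1], [0, 0, 0], 0],
    [[-3.2, -0.16, -0.1], [0, 0, 0], 0]
  ]
}}

```text
time_s: 7.45
eef_pos: [596.2, -26.0, 164.3]
ee_rot: [0.0, -0.077, 0.997, -0.0]
force: [-0.3, 0.0, -2.1]
grip_width: 0.216
grip_force: 79.3
```

{"api": "step_arm", "payload": {
  "increments": [
    [[-0.2, 0, 0], [0, 0, 0], 0],
    [[-0.4, 0, 0], [0, 0, 0], 0],
    [[-0.4, 0, 0], [0, 0, 0], 0]
  ]
}}

```text
time_s: 7.82
eef_pos: [600.1, -25.4, 164.3]
ee_rot: [0.0, -0.077, 0.997, 0.0]
force: [0.1, -0.4, -2.7]
grip_width: 0.217
grip_force: 79.3
```

{"api": "step_arm", "payload": {
  "increments": [
    [[-0.1, 0, 0], [0, 0, 0], 0],
    [[-0.2, 0, 0], [0, 0, 0], 0],
    [[-0.2, 0, 0], [0, 0, 0], 0]
  ]
}}

```text
time_s: 8.2
eef_pos: [602.1, -25.1, 164.3]
ee_rot: [-0.0, -0.077, 0.997, 0.0]
force: [-0.5, -0.0, -2.8]
grip_width: 0.214
grip_force: 79.3
```

{"api": "step_arm", "payload": {
  "increments": [
    [[-0.1, 0, 0], [0, 0, 0], 0],
    [[-0.2, 0, 0], [0, 0, 0], 0],
    [[-0.2, 0, 0], [0, 0, 0], 0]
  ]
}}

```text
time_s: 8.57
eef_pos: [604.1, -24.8, 164.3]
ee_rot: [0.0, -0.077, 0.997, 0.0]
force: [-1.0, 0.3, -2.4]
grip_width: 0.216
grip_force: 79.3
```

{"api": "step_arm", "payload": {
  "increments": [
    [[-0.1, 0, 0], [0, 0, 0], 0],
    [[-0.2, 0, 0], [0, 0, 0], 0],
    [[-0.2, 0, 0], [0, 0, 0], 0]
  ]
}}

```text
time_s: 8.95
eef_pos: [605.1, -24.6, 164.0]
ee_rot: [-0.002, -0.077, 0.997, 0.0]
force: [-6.8, -0.4, -1.6]
grip_width: 0.215
grip_force: 79.5
```

Contact came 2 mm past the estimated flush point, so the hooks are in the slots. I'll ease back slightly and go down.

{"api": "step_arm", "payload": {
  "increments": [
    [[0.08, 0, 0.2], [0, 0, 0], 0],
    [[0.08, 0, 0.5], [0, 0, 0], 0],
    [[0.08, 0, 0.7], [0, 0, 0], 0],
    [[0.08, 0, 0.7], [0, 0, 0], 0]
  ]
}}

```text
time_s: 9.45
eef_pos: [605.0, -24.7, 157.5]
ee_rot: [-0.0, -0.077, 0.997, -0.0]
force: [-4.9, -0.5, 0.7]
grip_width: 0.213
grip_force: 79.8
```

{"api": "step_arm", "payload": {
  "increments": [
    [[0, 0, 0.15], [0, 0, 0], 0],
    [[0, 0, 0.3], [0, 0, 0], 0],
    [[0, 0, 0.3], [0, 0, 0], 0]
  ]
}}

```text
time_s: 9.82
eef_pos: [604.7, -24.8, 154.2]
ee_rot: [-0.001, -0.077, 0.997, -0.0]
force: [-7.0, -2.4, 0.5]
grip_width: 0.216
grip_force: 79.7
```

{"api": "step_arm", "payload": {
  "increments": [
    [[0.05, 0, 0.15], [0, 0, 0], 0],
    [[0.05, 0, 0.3], [0, 0, 0], 0],
    [[0.05, 0, 0.3], [0, 0, 0], 0]
  ]
}}

```text
time_s: 10.2
eef_pos: [603.9, -24.7, 150.6]
ee_rot: [-0.001, -0.077, 0.997, 0.0]
force: [-4.9, -1.1, -4.9]
grip_width: 0.216
grip_force: 79.3
```

{"api": "step_arm", "payload": {
  "increments": [
    [[0, 0, 0.15], [0, 0, 0], 0],
    [[0, 0, 0.2], [0, 0, 0], 0],
    [[0, 0, 0.2], [0, 0, 0], 0]
  ]
}}

```text
time_s: 10.58
eef_pos: [604.3, -24.6, 148.8]
ee_rot: [-0.001, -0.077, 0.997, 0.0]
force: [-4.3, -1.0, -5.8]
grip_width: 0.218
grip_force: 79.0
```

{"api": "step_arm", "payload": {
  "increments": [
    [[0, 0, 0.1], [0, 0, 0], 0],
    [[0, 0, 0.2], [0, 0, 0], 0],
    [[0, 0, 0.2], [0, 0, 0], 0]
  ]
}}

```text
time_s: 10.95
eef_pos: [604.9, -24.7, 148.0]
ee_rot: [0.001, -0.077, 0.997, -0.0]
force: [-6.3, -1.3, -0.4]
grip_width: 0.216
grip_force: 79.7
```

{"api": "step_arm", "payload": {
  "increments": [
    [[0, 0, 0.1], [0, 0, 0], 0],
    [[0, 0, 0.2], [0, 0, 0], 0],
    [[0, 0, 0.2], [0, 0, 0], 0]
  ]
}}

```text
time_s: 11.32
eef_pos: [605.0, -24.8, 147.4]
ee_rot: [0.001, -0.077, 0.997, -0.0]
force: [-10.8, -1.1, 8.6]
grip_width: 0.214
grip_force: 81.0
```

{"api": "step_arm", "payload": {
  "increments": [
    [[0, 0, 0.1], [0, 0, 0], 0],
    [[0, 0, 0.2], [0, 0, 0], 0],
    [[0, 0, 0.25], [0, 0, 0], 0],
    [[0, 0, 0.25], [0, 0, 0], 0]
  ]
}}

```text
time_s: 11.82
eef_pos: [605.0, -25.2, 145.8]
ee_rot: [0.001, -0.077, 0.997, -0.001]
force: [-15.0, -1.8, 14.7]
grip_width: 0.212
grip_force: 82.2
```

{"api": "step_arm", "payload": {
  "increments": [
    [[0.1, 0, -0.2], [0, 0, 0], 0],
    [[0.1, 0, -0.2], [0, 0, 0], 60],
    [[0.1, 0, -0.2], [0, 0, 0], 60],
    [[0.1, 0, -0.2], [0, 0, 0], 60],
    [[0.1, 0, -1], [0, 0, 0], 60],
    [[0.1, 0, -5], [0, 0, 0], 60],
    [[1, 0, -10], [0, 0, 0], 60],
    [[6, 0, -14], [0, 0, 0], 60]
  ]
}}

```text
time_s: 12.82
eef_pos: [547.0, -33.8, 283.8]
ee_rot: [0.001, -0.077, 0.997, -0.0]
force: [0.6, -0.1, 1.6]
grip_width: 0.597
grip_force: 0.0
```

```bash
python3 -c "
from h import *
goal(450,-100,260,100)
goal(595,-270,260,10)"
```

```text
shift [10.61 -5.05  2.36] rot [ 0.1  0.1 88.9] rows>= 9.0 t 12.825 pos [547.  -33.8 283.8] F [ 0.6 -0.1  1.6] grip [0.6 0. ]
shift [ -1.1  -24.08   2.4 ] rot [2.000e-01 1.000e-01 1.789e+02] rows>= 17.0 t 12.825 pos [547.  -33.8 283.8] F [ 0.6 -0.1  1.6] grip [0.6 0. ]
```

{"api": "step_arm", "payload": {
  "increments": [
    [[8, -12, 2], [0, 0, 89], 100],
    [[8, -12, 2], [0, 0, 89], 100],
    [[8, -12, 2], [0, 0, 89], 100],
    [[8, -12, 2], [0, 0, 89], 100],
    [[8, -12, 2], [0, 0, 89], 100],
    [[8, -12, 2], [0, 0, 89], 100],
    [[8, -12, 2], [0, 0, 89], 100],
    [[8, -12, 2], [0, 0, 89], 100]
  ]
}}

```text
time_s: 13.82
eef_pos: [486.0, -164.6, 262.5]
ee_rot: [0.0, 0.626, 0.78, 0.0]
force: [-0.3, -0.1, 0.6]
grip_width: 0.998
grip_force: 0.0
```

```bash
python3 -c "
from h import *
goal(572,-282.7,160,10.3)"
```

```text
shift [-13.39   5.83  10.26] rot [ 0.1 -0.  92.2] rows>= 9.0 t 13.825 pos [ 486.  -164.6  262.5] F [-0.3 -0.1  0.6] grip [1. 0.]
```

{"api": "step_arm", "payload": {
  "increments": [
    [[-13.4, 5.8, 6], [0, 0, 92], 100],
    [[-13.4, 5.8, 6], [0, 0, 92], 100],
    [[-13.4, 5.8, 6], [0, 0, 92], 100],
    [[-13.4, 5.8, 6], [0, 0, 92], 100],
    [[-13.4, 5.8, 6], [0, 0, 92], 100],
    [[-13.4, 5.8, 6], [0, 0, 92], 100],
    [[-13.4, 5.8, 6], [0, 0, 92], 100],
    [[-13.4, 5.8, 6], [0, 0, 92], 100]
  ]
}}

```text
time_s: 14.82
eef_pos: [572.4, -282.3, 202.4]
ee_rot: [0.0, 0.99, 0.144, 0.0]
force: [0.4, 0.3, -0.4]
grip_width: 1.005
grip_force: 0.0
```

```bash
python3 - <<'E'
from est import *
goal(572,-282.7,110,10.3)
c=ctrl.capture("top"); d=ctrl.capture("side")
u=T(659.5,-15.6,18,8.8); m=T(659.5,-15.6,140,8.8); BOT=box(-80,75,-29,29,-29,29)
m[:3,:3]=m[:3,:3]@R.from_euler('y',-2,degrees=True).as_matrix()
I=np.zeros((600,800,3),np.uint8)
I[:480,:390]=over(c,245,110,65,80,6,[(m,BR,(255,255,0))])
I[:595,395:800]=over(d,272,140,81,119,5,[(u,UP,(0,255,255))])
cv2.imwrite("pics/m6.png",I)
E
```

```text
shift [-0.06  0.02  9.24] rot [ 0.  -0.   6.3] rows>= 2.0 t 14.825 pos [ 572.4 -282.3  202.4] F [ 0.4  0.3 -0.4] grip [1. 0.]
```

View pics/m6.png

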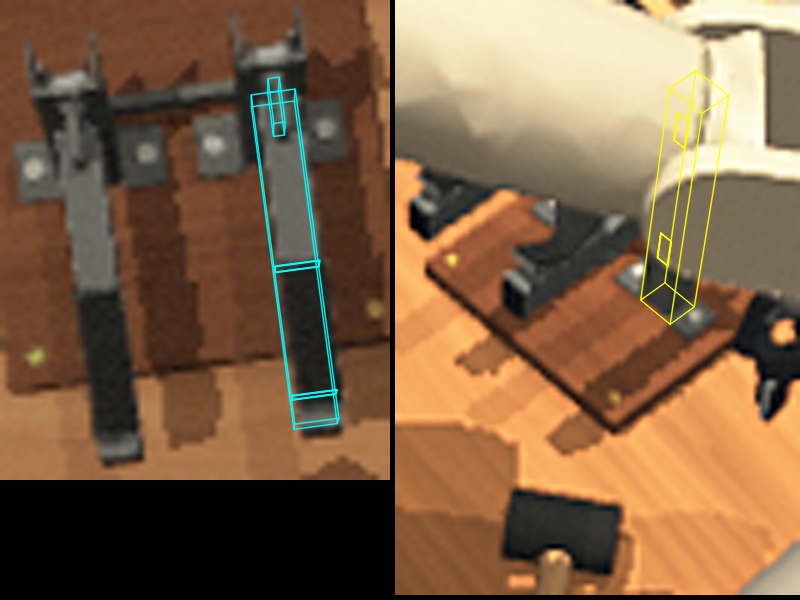

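```bash
python3 - <<'E'
from est import *
d=ctrl.capture("side")
Ry=R.from_euler('y',-2,degrees=True).as_matrix()
def f(x,y,z):
    m=T(x,y,z,8.8); m[:3,:3]=m[:3,:3]@Ry
    P=[(-150,-10,0),(-150,-10,30),(-150,10,0),(-139,-10,51),(-81,-10,51)]
    return np.round((proj(d,[m[:3,:3]@p+m[:3,3] for p in P])-[272,140]+.5)*5+[394.5,-.5]).tolist()
for z in(140,150): print(z,f(659.5,-15.6,z))
print('armed',f(659.5-13.8,-15.6+88.9,140))
cv2.imwrite("pics/m7.png",crop(d,272,165,60,45,13)[:590,:790])
E
```

```text
140 [[521.0, 323.0], [522.0, 295.0], [500.0, 305.0], [535.0, 265.0], [600.0, 219.0]]
150 [[521.0, 313.0], [522.0, 285.0], [501.0, 296.0], [536.0, 255.0], [601.0, 209.0]]
armed [[429.0, 245.0], [429.0, 216.0], [410.0, 228.0], [441.0, 187.0], [506.0, 143.0]]
```

View pics/m7.png

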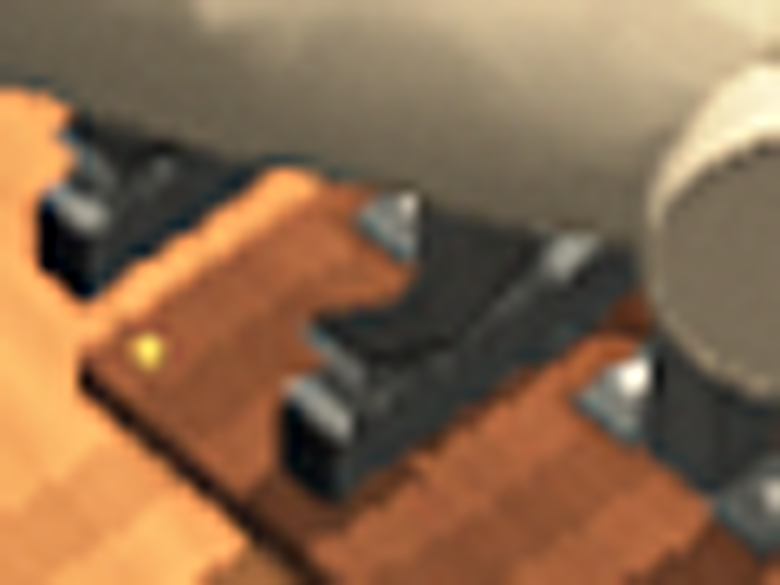

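The tube-end offset between the two arms is (19.2, 15.4) px, against (18.4, 15.6) px for equal height. So the new arm is level with the old one and locked home. On to the bottle.

{"api": "step_arm", "payload": {
  "increments": [
    [[0, 0, 5], [0, 0, 6.3], 100],
    [[0, 0, 9], [0, 0, 6.3], 100],
    [[0, 0, 13], [0, 0, 6.3], 100],
    [[0, 0, 17.3], [0, 0, 6.3], 100],
    [[0, 0, 17.3], [0, 0, 6.3], 100],
    [[0, 0, 17.3], [0, 0, 6.3], 100]
  ]
}}

```text
time_s: 15.72
eef_pos: [573.2, -282.9, 30.9]
ee_rot: [0.001, 0.996, 0.093, 0.001]
force: [-0.0, 0.7, 0.7]
grip_width: 1.002
grip_force: 0.0
```

{"api": "step_arm", "payload": {
  "increments": [
    [[0, 0, 0.2], [0, 0, 0], 72],
    [[0, 0, 0.2], [0, 0, 0], 60],
    [[0, 0, 0.2], [0, 0, 0], 50],
    [[0, 0, 0.2], [0, 0, 0], 50],
    [[0, 0, 0.2], [0, 0, 0], 50],
    [[0, 0, 0.2], [0, 0, 0], 50]
  ],
  "squeeze": 60
}}

```text
time_s: 16.48
eef_pos: [572.5, -280.6, 28.7]
ee_rot: [-0.001, 0.996, 0.093, 0.0]
force: [-5.3, 9.9, 11.7]
grip_width: 0.661
grip_force: 62.7
```

{"api": "step_arm", "payload": {
  "increments": [
    [[0, 0, -1], [0, 0, 0], 50],
    [[0, 0, -3], [0, 0, 0], 50],
    [[0, 0, -6], [0, 0, 0], 50],
    [[0, 0, -6], [0, 0, 0], 50]
  ]
}}

```text
time_s: 16.98
eef_pos: [573.4, -283.3, 89.9]
ee_rot: [0.002, 0.996, 0.093, 0.002]
force: [-0.1, -0.2, -6.7]
grip_width: 0.657
grip_force: 65.6
```

{"api": "step_arm", "payload": {
  "increments": [
    [[0, 0, -6], [0, 0, 0], 50],
    [[0, 0, -12], [0, 0, 0], 50],
    [[0, 0, -18], [0, 0, 0], 50],
    [[0, 0, -20], [0, 0, 0], 50],
    [[0, 0, -20], [0, 0, 0], 50]
  ]
}}

```text
time_s: 17.6
eef_pos: [572.4, -282.5, 287.1]
ee_rot: [0.0, 0.996, 0.093, 0.0]
force: [0.3, 0.1, -8.1]
grip_width: 0.66
grip_force: 69.1
```

```bash
python3 -c "
from h import *
goal(540.4,11.8,287,98.8); print(ctrl.sense()['wrist_torque'])"
```

```text
shift [ 2.280e+00 -2.951e+01 -2.000e-02] rot [  0.1   0.  -88.2] rows>= 9.0 t 17.6 pos [ 572.4 -282.5  287.1] F [ 0.3  0.1 -8.1] grip [ 0.66 69.07]
[-0.02086828  0.06345003 -0.00975612]
```

{"api": "step_arm", "payload": {
  "increments": [
    [[0.2, -2.5, 0], [0, 0, -7], 50],
    [[0.5, -6, 0], [0, 0, -17], 50],
    [[0.8, -10, 0], [0, 0, -27], 50],
    [[1, -14, 0], [0, 0, -37], 50],
    [[1.3, -17, 0], [0, 0, -47], 50],
    [[1.6, -21, 0], [0, 0, -57], 50],
    [[1.9, -24, 0], [0, 0, -67], 50],
    [[2.1, -27, 0], [0, 0, -77], 50]
  ]
}}

```text
time_s: 18.6
eef_pos: [542.3, -11.9, 284.3]
ee_rot: [-0.002, 0.72, 0.694, -0.001]
force: [-0.0, -0.6, -6.9]
grip_width: 0.659
grip_force: 69.1
```

```bash
python3 -c "
from h import *
goal(540.4,11.8,210,98.8)"
```

```text
shift [ 2.35 -0.25  7.43] rot [ -0.2  -0.1 -10.8] rows>= 2.0 t 18.6 pos [542.3 -11.9 284.3] F [-0.  -0.6 -6.9] grip [ 0.66 69.1 ]
```

{"api": "step_arm", "payload": {
  "increments": [
    [[1.5, -0.2, 0], [0, 0, -6], 50],
    [[2.3, -0.25, 0], [0, 0, -11], 50],
    [[2.3, -0.25, 2.5], [0, 0, -11], 50],
    [[2.3, -0.25, 5], [0, 0, -11], 50],
    [[2.3, -0.25, 7], [0, 0, -11], 50],
    [[2.3, -0.25, 7.5], [0, 0, -11], 50],
    [[2.3, -0.25, 7.5], [0, 0, -11], 50],
    [[2.3, -0.25, 7.5], [0, 0, -11], 50]
  ]
}}

```text
time_s: 19.6
eef_pos: [541.8, 10.0, 212.4]
ee_rot: [0.0, 0.652, 0.758, 0.0]
force: [-0.4, 0.6, -6.1]
grip_width: 0.657
grip_force: 69.1
```

```bash
python3 - <<'E'
from est import *
goal(540.4,11.8,180,98.8); print(ctrl.sense()['wrist_torque'])
c=ctrl.capture("top"); d=ctrl.capture("side")
s=ctrl.sense(); p=s["eef_pos"]; b=T(p[0],p[1],p[2]+24.3,98.8)
BOT=box(-80,75,-29,29,-29,29)+[((0,0,0),(160,0,0))]
I=np.zeros((600,800,3),np.uint8)
I[:450,:395]=over(c,235,120,79,90,5,[])
I[:540,400:800]=over(d,265,130,80,108,5,[(b,BOT,(0,255,255))])
cv2.imwrite("pics/m8.png",I)
E
```

```text
shift [ 0.2  -0.12  3.24] rot [ 0.1  0.  -0.2] rows>= 1.0 t 19.6 pos [541.8  10.  212.4] F [-0.4  0.6 -6.1] grip [ 0.66 69.06]
[-0.0831209  -0.03575153  0.0045352 ]
```

View pics/m8.png

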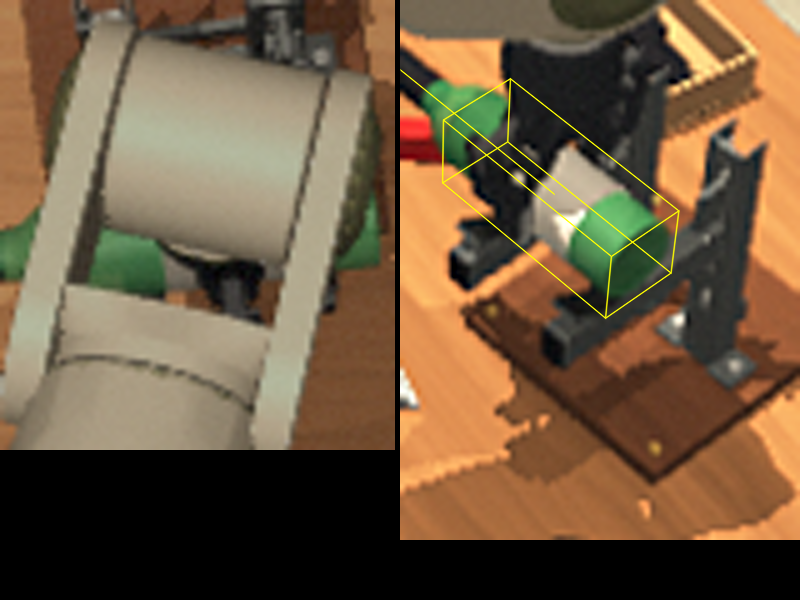

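The side view shows the bottle level in the gripper and above both saddles, matching the predicted outline. Its base end overhangs the new arm at about (640,250). I'll lower it until the weight comes off.

{"api": "step_arm", "payload": {
  "increments": [
    [[0.1, 0, 1], [0, 0, 0], 50],
    [[0.2, -0.1, 2], [0, 0, 0], 50],
    [[0.2, -0.1, 2.5], [0, 0, 0], 50],
    [[0.2, -0.1, 2.7], [0, 0, 0], 50],
    [[0.2, -0.1, 2.7], [0, 0, 0], 50]
  ]
}}

```text
time_s: 20.32
eef_pos: [540.4, 11.9, 184.9]
ee_rot: [0.0, 0.652, 0.758, 0.0]
force: [0.1, -0.2, -7.2]
grip_width: 0.661
grip_force: 69.0
```

{"api": "step_arm", "payload": {
  "increments": [
    [[0, 0, 0.1], [0, 0, 0], 50],
    [[0, 0, 0.3], [0, 0, 0], 50],
    [[0, 0, 0.3], [0, 0, 0], 50],
    [[0, 0, 0.3], [0, 0, 0], 50]
  ]
}}

```text
time_s: 20.82
eef_pos: [540.4, 11.9, 181.9]
ee_rot: [0.0, 0.652, 0.758, 0.0]
force: [0.1, -0.7, -6.1]
grip_width: 0.656
grip_force: 69.1
```

{"api": "step_arm", "payload": {
  "increments": [
    [[0, 0, 0.1], [0, 0, 0], 50],
    [[0, 0, 0.2], [0, 0, 0], 50],
    [[0, 0, 0.2], [0, 0, 0], 50],
    [[0, 0, 0.2], [0, 0, 0], 50]
  ]
}}

```text
time_s: 21.32
eef_pos: [540.7, 11.8, 180.4]
ee_rot: [0.001, 0.652, 0.758, 0.0]
force: [2.3, -0.3, 0.4]
grip_width: 0.658
grip_force: 69.6
```

{"api": "step_arm", "payload": {
  "increments": [
    [[0, 0, 0.1], [0, 0, 0], 50],
    [[0, 0, 0.15], [0, 0, 0], 50],
    [[0, 0, 0.15], [0, 0, 0], 50],
    [[0, 0, 0.15], [0, 0, 0], 50]
  ]
}}

```text
time_s: 21.82
eef_pos: [541.2, 11.8, 179.8]
ee_rot: [0.001, 0.652, 0.758, 0.001]
force: [2.2, -0.4, 7.2]
grip_width: 0.66
grip_force: 70.4
```

{"api": "step_arm", "payload": {
  "increments": [
    [[0, 0.1, -0.1], [0, 0, 0], 50],
    [[0, 0.1, -0.1], [0, 0, 0], 50],
    [[0, 0.1, -0.1], [0, 0, 0], 50]
  ],
  "squeeze": 20
}}

```text
time_s: 22.2
eef_pos: [541.3, 11.8, 179.9]
ee_rot: [0.0, 0.652, 0.758, -0.0]
force: [-1.4, -1.7, 5.9]
grip_width: 0.663
grip_force: 70.2
```

{"api": "step_arm", "payload": {
  "increments": [
    [[0, 0, 0], [0, 0, 0], 70],
    [[0, 0, 0], [0, 0, 0], 75],
    [[0, 0, 0], [0, 0, 0], 85],
    [[0, 0, 0], [0, 0, 0], 100],
    [[0, 0, 0], [0, 0, 0], 100],
    [[0, 0, 0], [0, 0, 0], 100]
  ]
}}

```text
time_s: 22.95
eef_pos: [541.3, 12.1, 179.3]
ee_rot: [-0.0, 0.652, 0.758, 0.0]
force: [-0.4, -0.4, -0.1]
grip_width: 0.999
grip_force: 0.0
```

Bottle released. Withdraw straight up, slowly at first, then back away clear.

{"api": "step_arm", "payload": {
  "increments": [
    [[0, 0, -1], [0, 0, 0], 100],
    [[0, 0, -3], [0, 0, 0], 100],
    [[0, 0, -6], [0, 0, 0], 100],
    [[0, 0, -10], [0, 0, 0], 100],
    [[0, 0, -14], [0, 0, 0], 100],
    [[0, -5, -16], [0, 0, 0], 100],
    [[0, -11, -16], [0, 0, 0], 100],
    [[0, -16, -16], [0, 0, 0], 100]
  ]
}}

```text
time_s: 23.95
eef_pos: [381.2, -11.9, 340.1]
ee_rot: [0.001, 0.652, 0.758, 0.0]
force: [0.6, 0.1, 0.7]
grip_width: 1.001
grip_force: 0.0
```

{"api": "step_arm", "payload": {
  "increments": [
    [[-5, -2, 0], [0, 0, 0], 100],
    [[-11, -2, 0], [0, 0, 0], 100],
    [[-17, -2, 0], [0, 0, 0], 100],
    [[-22, -2, 0], [0, 0, 0], 100],
    [[-27, -2, 0], [0, 0, 0], 100],
    [[-27, -2, 0], [0, 0, 0], 100],
    [[-27, -2, 0], [0, 0, 0], 100]
  ]
}}

```text
time_s: 24.82
eef_pos: [403.8, -281.3, 339.8]
ee_rot: [0.0, 0.652, 0.758, 0.0]
force: [0.4, 0.4, 0.4]
grip_width: 0.997
grip_force: 0.0
```

My ten pictures are used up, so I'll check the bottle numerically by fitting the axis of its green pixels.

```bash
python3 - <<'E'
from est import *
b=T(540.4,11.8,203,98.8); ax=b[:3,0]
for n in("top","side"):
    c=ctrl.capture(n); hsv=cv2.cvtColor(c["img"],cv2.COLOR_RGB2HSV)
    g=cv2.inRange(hsv,(55,90,40),(90,255,255)); q=proj(c,[b[:3,3]-80*ax,b[:3,3],b[:3,3]+90*ax])
    roi=np.zeros_like(g); cv2.line(roi,*[tuple(int(t) for t in k) for k in(q[0],q[2])],255,45); g&=roi
    P=cv2.findNonZero(g)[:,0].astype(np.float32); v=cv2.fitLine(P,cv2.DIST_HUBER,0,.01,.01).ravel()
    e=q[2]-q[0]; print(n,len(P),"angle meas/exp",np.degrees(np.arctan(v[1]/v[0])),np.degrees(np.arctan(e[1]/e[0])),
      "perp offset px",np.cross(v[:2],q[1]-v[2:]),"along extent px",np.percentile((P-q[1])@(e/np.linalg.norm(e)),[0.5,99.5]),"exp",-np.linalg.norm(q[1]-q[0]),np.linalg.norm(q[2]-q[1]))
s=ctrl.sense();print(s["time_s"])
E
```

```text
top 570 angle meas/exp -9.140065 -7.514982097784106 perp offset px 1.2697828379206908 along extent px [-29.68059925  43.47108203] exp -30.44405067271399 34.225346711570246
side 5 angle meas/exp 18.434946 39.308825976812 perp offset px -13.043538513131663 along extent px [-19.47279134 -17.31995086] exp -22.17175683862889 23.705023285658225
24.925<stdin>:9: DeprecationWarning: Arrays of 2-dimensional vectors are deprecated. Use arrays of 3-dimensional vectors instead. (deprecated in NumPy 2.0)
```

```bash
python3 -c "
from rig import ctrl
print(ctrl.finish_job())"
```

```text
the job is handed in; nothing more can be done
None
```

The job is handed in at about 25 s: the loose arm is locked home level with the other one, and the half bottle lies across both saddles; the last check, from above only (the side camera saw too little of the bottle), put it within about 1 px and 2° of its place.

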